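Lift the hot block-heater lid off with the lid lifter

ROBOT

A 7-joint arm with a two-finger parallel gripper is mounted at the origin on a cart in front of the work surface, level with it; the furniture and walls round the work are solid. World frame = base frame: x ahead of the robot, y to its left, z up, the work surface at z = 0. Lengths are in m, angles in rad, forces in N, time in s.
With the tool pointing down it reaches from about 0.4 to 0.85 m from the base axis. Payload 10.4 kg.
Tool frame: the origin (TCP) lies at the very end of the fingers, on their centre line; the grasp point (between the pads) lies 19 mm behind it (r.pinch_z is the distance from the TCP to the grasp point, in m); z points along the fingers, y is the line along which they close (so a half turn about z gives the same grasp; the last joint's range is limited). The gripper opens to 87 mm and grips with 3 to 60 N. Pads are 19 mm wide; open, the fingers measure 117 mm over their backs; the gripper's body (75 mm by 190 mm) begins 51 mm behind the grasp point.
Start: joints at [1.264, 0.332, -0.065, 1.46, 0.022, 1.35, -0.088], TCP at [0.175, -0.6, 0.223] pointing down, gripper open.
Joint ranges: [-2.6, 2.6], [-0.5, 2.12], [-1.47, 1.34], [0.16, 2.42], [-1.27, 4.41], [0.06, 2.06], [-2.6, 2.6]. Speed limits (rad/s): [2.22, 2.22, 2.79, 2.79, 3.14, 3.14, 3.14].

INTERFACE

Orientations are given as a unit quaternion [x, y, z, w].
In Python, from bench import sensors, vision, r gives the robot as it stands.
- The arm moves only by the shell command python3 -m crank 'ROWS' [OPENING] [FORCE]. ROWS is JSON, a list of rows, each a list of 2 entries, a list of its own where there are three numbers: the shift along the tool's x, y, z normalised to -1 to 1, where 1 is 3 cm, then the turn about the tool's z normalised to -1 to 1, where 1 is 8 degrees. A call has 1 to 12 rows; each row shifts and turns the commanded pose from where the row before left it, along the tool's axes as they then stand; what a row does not reach is not made up. A row lasts 1/8 s, in which the tool goes at most 62.5 mm and 10.7 degrees, less where a joint would pass 70% of its speed; a pose out of reach is approached as far as the arm can. A call with a number of a shift or a turn outside -1 to 1 is refused whole. A call with a gripper value outside its range is refused whole. OPENING is the opening, from 0 (shut) to 1 (fully open), set as the call begins (- or left out, the last holds). The fingers move at their own pace and stop on an object; FORCE is the grip in N (left out, the last holds). Time passes only in rows, so rows that do not move let the fingers close. It gives the time, the measured TCP pose, the force, the opening and the grip force at its end, in the units of the state.
- sensors.read_state(): the state, without advancing time (a new reading comes with each control period).
- vision.camera(name): name is "side" or "top" or "wrist"; returns the picture (384x512x3 uint8, red, green, blue); there is no depth.
- vision.camera_model(name): a dict with "vertical_fov" (degrees; the focal length in pixels is half the picture's height over the tangent of half this angle, whatever the lens; pixels are square), "cx", "cy" (the principal point, pixels), "camera_from_world" (4x4, takes a point from world to camera coordinates); the wrist camera has in their place "hand_eye" (4x4, takes a point from camera to tool coordinates, whose origin is the TCP and whose axes are the flange's). Camera axes: x right, y down, z forward; pixel columns grow to the right and rows downward; lengths in m; the calibration is good to about 2 mm. A picture is of the moment at which its call begins: read the wrist's pose just before it. camera_model takes no time and is no camera call.
- r.close_job(): hands the job in; it is judged then, once.
The state is a dict: "time": time; "joint_positions": joint angles; "joint_vel": joint speeds; "joint_torque": joint torques, N m; "ee_pos": TCP position; "eef_rot": TCP orientation; "ft_force": force on the tool from outside, world axes, zero at the start; "torque": the same for the moment, N m; "width": finger opening in m; "grip_force": force on a finger pad.
Only numpy, scipy, OpenCV 4.12 (cv2) and the standard library are available. Lean on these libraries where they do the work, as an engineer would, in place of code of your own. Each camera call takes 0.05 s, during which the arm holds its last target. There are 200 camera calls.

TASK

The lid of the block heater is hot: with the lid lifter, hook it under its loop handle, lift it off level and set it gently down, seated in the cooling stand, without ever touching the lid with the gripper. The stand's height is unknown, so feel for it, and do not press hard on the lid. Then stand the lifter upright back in its blue tray and let go, leaving everything else where it is.

Things in the scene. Friction and masses are not known exactly. Their poses are not given: they have to be found in the camera images.
- heater: White block heater with blue waist, 150x150 mm, fixed, in front of the robot. Origin under its centre at the worktop. On top it carries a dark round collar whose flat rim is 74 mm above the origin; opening 98 mm across.
- lid: Hot steel lid, loose, 0.4 to 0.6 kg: plate 132 mm across, 5 mm thick, with a spigot under it 88 mm across, 8 mm deep, seated in the collar's opening (5 mm play all round). Origin: centre of the spigot's underside, 66 mm above the heater's origin when seated; z up; plate underside at z = 8 mm, top at z = 13 mm. Its centre of mass lies below the middle of the loop's bar.
- loop (a point): Middle of the bar of the lid's loop handle, on the bar's axis, 37 mm above the lid's origin. Bar: round, 8 mm thick, along y, 20 mm free beneath it, straight over 52 mm, legs at y = +-30 mm. z up. x (square to the bar) points roughly away from the robot (within 0.6 rad), so the lifter can enter from the robot's side along it.
- stand: Cooling stand, fixed: dark round foot 124 mm across with a height-adjustable aluminium seat on the same vertical axis. Origin under its centre at the worktop.
- seat_axis (a point): Point on the stand's vertical axis at the worktop. Seat above it: flaring dish, rim 118 mm outside, opening 108 mm at the rim, 95 mm at the bottom, 14 mm deep. The spigot goes in and the lid's plate rests on the rim. The rim is set anywhere from 69 to 114 mm above the worktop; its height is not reported: feel it (the seated lid no longer weighs on the lifter) or see it.
- tray: Shallow blue tray, fixed, 126 mm (x) by 96 mm (y), 14 mm high, walls and floor 4 mm thick, in which the lifter stands. Origin under its centre at the worktop.
- lifter_grip (a point): Lid lifter, loose, 0.18 kg, a steel C with a black grip on top that has an orange line at each end. This point is the centre of the upright grip: 24 mm (x) by 20 mm (y) by 70 mm high; take it across y from above. x points the way the prongs point. The lifter's flat underside is 87 mm below this point, and it stands on it.
- lifter_cradle (a point): Lifter's underside, straight below the grip's centre; axes as the grip. Two flat prongs, 5 mm thick, 8 mm wide, at y = +-16 mm, reach from the heel (x = -41 mm) to x = +18 mm; each has 10 mm high bumps at x = +-13.5 mm, between which the loop's bar is cradled under the grip. Spine at x = -40 to -32 mm; the top arm's underside is at z = 44 mm.
- petri: Closed petri dish, 91 mm across, 15 mm high, loose bystander between heater and robot; origin under its centre.
- white_bottle: Small white bottle with blue cap, 42 mm across, 80 mm high, loose bystander behind and to the left of the heater; origin under its centre.
- cup: Clear plastic beaker, 76x79 mm, 86 mm high, loose bystander behind and to the right of the heater; origin under its centre.
Mind the look-alikes: they are no part of the job. Of the things like the part that bears lifter_grip, leave any that is pink; of the rest the smaller one is meant.

How it is judged:
On the way, in this order (a step that is already met when the one before it is completed fails the run):
1. the lid hangs level on the lifter, at least 15 mm clear of the heater (z of lid in the frame of heater above 0.081 m and contact force between lifter and lid above 1 N and contact force between lid and heater below 0.1 N and angle between lid's own z axis and vertical below 0.2 rad), for 0.3 s.
2. the lid sits level in the cooling stand and the lifter is free of it (horizontal distance between lid and stand below 0.008 m and angle between lid's own z axis and vertical below 0.06 rad and height (world z) of lid above 0.05 m and contact force between lifter and lid below 0.1 N), for 0.3 s.
At the end, for the whole second after the job is handed in: The lid lies in the stand's seat, level within 0.06 rad, centred on the stand within 8 mm and at rest; the lifter stands upright (within 0.1 rad) on the floor of the blue tray, its grip within 50 mm of the tray's centre, released and at rest (horizontal distance between lid and stand below 0.008 m and angle between lid's own z axis and vertical below 0.06 rad and height (world z) of lid above 0.05 m and linear speed of each of lid, lifter below 0.02 m/s and horizontal distance between lifter_grip and tray below 0.05 m and height (world z) of lifter_grip below 0.097 m and angle between lifter_grip's own z axis and vertical below 0.1 rad); the robot touches nothing.
It fails at once if the gripper or arm touches the hot lid (contact force between any of the fingers, the arm and lid above 0.3 N).
It fails at once if the lid tips by more than 0.35 rad (angle between lid's own z axis and vertical above 0.35 rad).
It fails at once if the lifter bears on the lid with more than 20 N (its weight takes 4 to 6 N) (contact force between lifter and lid above 20 N).
It fails at once if the lid is dropped or pressed on something with more than 40 N (contact force between lid and anything else above 40 N).
It fails at once if a bystander is moved by more than 20 mm (distance of any of petri, white_bottle, cup from where it was at the start of the episode above 0.02 m).
It also fails if it takes over 72 s, if anything falls off the work surface, if the arm or the gripper's body presses on something with over 40 N, if the wrist force passes 120 N, or if a joint passes its speed limit or range.

## Working session

There is one attempt and no reset: what is moved stays moved. The work goes in short steps, Python scripts to look and compute and a shell command to move; the robot and the scene stay as the last step left them, time stands still between calls to the robot, and variables do not carry over. Pictures are saved under pics/ and viewed, at most 10 in all, crops included, and the job is handed in when it is done.

```bash
ls; mkdir -p pics; python3 - <<'E'
from bench import sensors, vision, r
import cv2,numpy as np
for n in ("top","side"):
    im=vision.camera(n); cv2.imwrite(f"pics/{n}0.png",cv2.resize(im[...,::-1],None,fx=1.5,fy=1.5,interpolation=cv2.INTER_CUBIC))
    print(n,vision.camera_model(n))
print(vision.camera_model("wrist")); print(sensors.read_state()); print(r.pinch_z)
E
```

```text
pics
top {'vertical_fov': 44.45311279234007, 'cx': 262.407821199094, 'cy': 189.70628354146064, 'camera_from_world': array([[ 0.02999142, -0.99954726,  0.00240792, -0.07717994],
       [-0.97586802, -0.02980204, -0.21631794,  0.54356237],
       [ 0.21629177,  0.00413787, -0.97632   ,  1.15026922],
       [ 0.        ,  0.        ,  0.        ,  1.        ]])}
side {'vertical_fov': 50.43102072145784, 'cx': 256.1706381393214, 'cy': 187.35916372657155, 'camera_from_world': array([[-0.85931868, -0.51084903,  0.02459026,  0.41789884],
       [-0.21234008,  0.31261905, -0.92584071,  0.19971724],
       [ 0.46527744, -0.80081371, -0.37711311,  0.80492265],
       [ 0.        ,  0.        ,  0.        ,  1.        ]])}
{'vertical_fov': 59.94539235827451, 'cx': 251.18563856829746, 'cy': 192.26722963616135, 'hand_eye': array([[ 7.02947066e-04, -9.56815982e-01, -2.90693452e-01,
         7.92255851e-02],
       [ 9.99999578e-01,  5.00710487e-04,  7.70086056e-04,
         1.56744682e-04],
       [-5.91277385e-04, -2.90693871e-01,  9.56815930e-01,
        -1.61547746e-01],
       [ 0.00000000e+00,  0.00000000e+00,  0.00000000e+00,
         1.00000000e+00]])}
{'time': 0.1, 'joint_positions': array([ 1.26438548,  0.33279858, -0.06469092,  1.46082655,  0.02160458,
        1.34989031, -0.08846853]), 'joint_vel': array([ 0.00069238, -0.00166775, -0.00025756, -0.00137059,  0.00045411,
       -0.0008359 ,  0.00176169]), 'joint_torque': array([ 1.93761902e-03, -6.24542284e+01,  2.48638453e-02, -3.90719390e+01,
       -6.16023433e-02,  3.65869130e-02,  3.09889663e-05]), 'ee_pos': array([ 0.17490871, -0.59968352,  0.22185447]), 'eef_rot': array([ 9.89945121e-01,  1.41450627e-01, -1.17154348e-04, -6.02366579e-04]), 'ft_force': array([0.75433016, 0.11489133, 0.24757635]), 'torque': array([ 0.00264612, -0.07674952,  0.01547915]), 'grip_force': 0.0, 'width': 0.08721284550896656}
0.0187
```

View pics/top0.png

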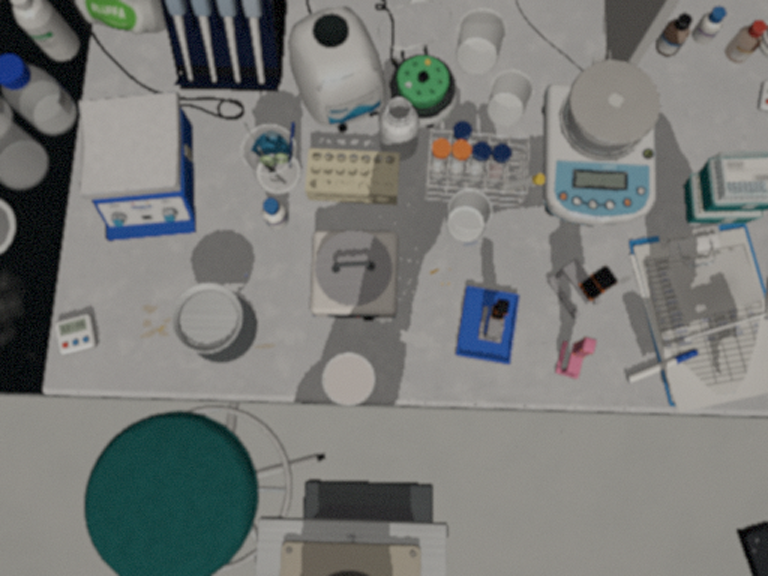

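View pics/side0.png

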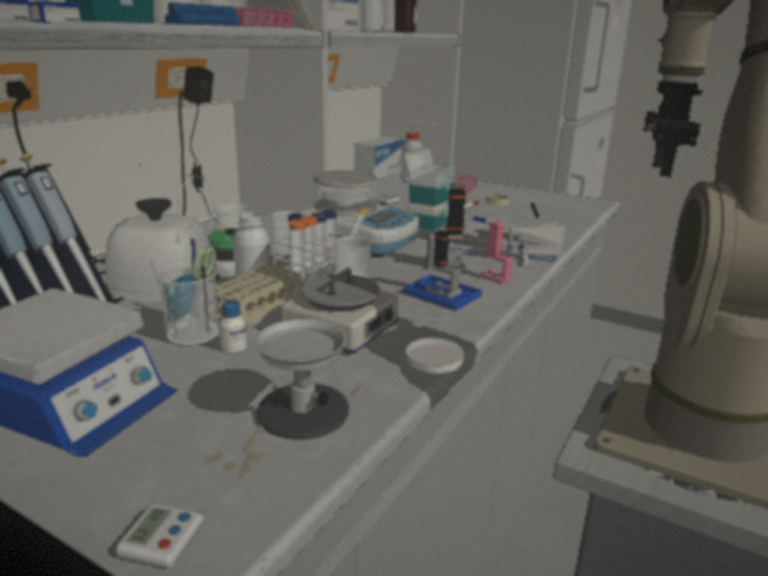

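Candidates for the lifter in the top view are: black grip in the blue tray (497,312), a bigger black one at (598,283), and a pink one at (577,355). By description it should be the smaller one, in the tray. I'll check this in a crop.

```bash
cat > h.py <<'E'
import numpy as np,cv2
from bench import sensors,vision,r
from scipy.spatial.transform import Rotation as R
def cam(n,st=None):
    m=vision.camera_model(n); f=192/np.tan(np.radians(m['vertical_fov']/2))
    if n=='wrist':
        T=np.eye(4); T[:3,:3]=R.from_quat(st['eef_rot']).as_matrix(); T[:3,3]=st['ee_pos']
        M=np.linalg.inv(T@m['hand_eye'])
    else: M=m['camera_from_world']
    return f,m['cx'],m['cy'],M
def proj(c,p):
    f,cx,cy,M=c; q=M[:3,:3]@np.asarray(p,float)+M[:3,3]; return np.array([cx+f*q[0]/q[2],cy+f*q[1]/q[2]])
def ray(c,uv):
    f,cx,cy,M=c; d=M[:3,:3].T@np.array([(uv[0]-cx)/f,(uv[1]-cy)/f,1]); return -M[:3,:3].T@M[:3,3],d
def atz(c,uv,z):
    o,d=ray(c,uv); return o+d*(z-o[2])/d[2]
def tri(*cu):
    A=np.zeros((3,3));b=np.zeros(3);L=[]
    for c,uv in cu:
        o,d=ray(c,uv); d=d/np.linalg.norm(d); P=np.eye(3)-np.outer(d,d); A+=P;b+=P@o
        L.append((P,o))
    x=np.linalg.solve(A,b); return x.round(4),[round(float(np.linalg.norm(P@(x-o))),4) for P,o in L]
def crop(im,x,y,w,h,k):
    return cv2.resize(im[y:y+h,x:x+w,::-1],None,fx=k,fy=k,interpolation=cv2.INTER_CUBIC)
E
python3 - <<'E'
from h import *
t=vision.camera("top");s=vision.camera("side")
cv2.imwrite("pics/c1.png",np.vstack([np.hstack([crop(t,290,170,130,100,3),crop(s,250,115,130,100,3)]),np.hstack([crop(t,110,140,160,120,2.4375),crop(s,160,165,160,120,2.4375)])]))
E
```

```text
(no output)
```

View pics/c1.png

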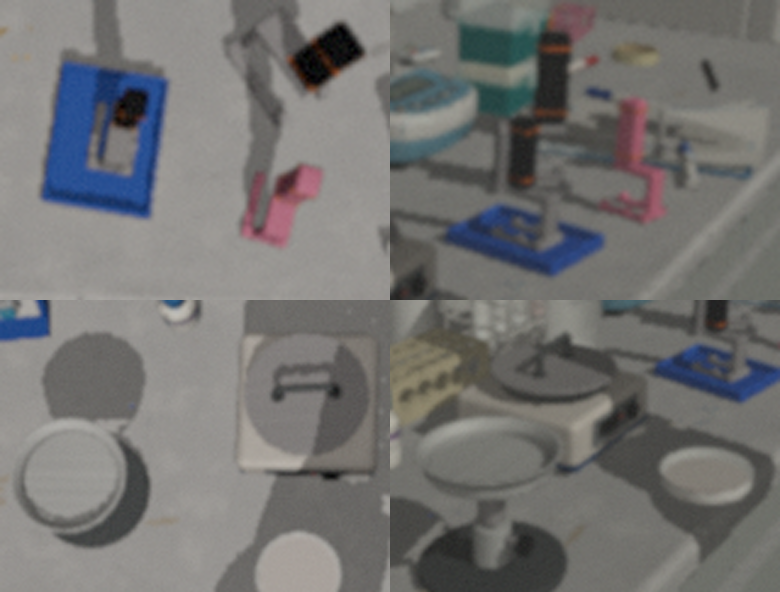

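The small black-gripped lifter in the tray (crop at 130,100) is clearly the smaller non-pink one. Its prongs point roughly +x, away from the robot. The bar shows at crop (278..335, 393), and the stand rim is centred near (70,476) in the top view and (488,456) in the side view.

```bash
python3 - <<'E'
from h import *
t,s=cam('top'),cam('side')
def U(x,y):return (290+x/3,170+y/3)
def V(x,y):return (250+(x-390)/3,115+y/3)
def A(x,y):return (110+x/2.4375,140+(y-300)/2.4375)
def B(x,y):return (160+(x-390)/2.4375,165+(y-300)/2.4375)
print('griptop',tri((t,U(133,98)),(s,V(525,122))))
print('gripbot',tri((t,U(124,117)),(s,V(523,183))))
print('rim',tri((t,A(70.5,476)),(s,B(488.5,456))))
print('bar',[atz(t,A(*p),.103).round(4) for p in((278,394),(335,390))])
for p in ((62,62),(167,76),(150,216),(42,200)): print('tray',atz(t,U(*p),.014).round(4))
for p in ((12,332),(140,332)): pass
print('lidplate',atz(t,A(308,395),.079))
E
```

```text
griptop (array([ 0.5028, -0.2375,  0.1201]), [0.0027, 0.0027])
gripbot (array([ 0.4999, -0.2389,  0.057 ]), [0.0013, 0.0013])
rim (array([0.4712, 0.241 , 0.1013]), [0.0008, 0.0008])
bar [array([0.5616, 0.0355, 0.103 ]), array([ 0.5675, -0.0226,  0.103 ])]
tray [ 0.5571 -0.1896  0.014 ]
tray [ 0.5472 -0.283   0.014 ]
tray [ 0.4221 -0.2672  0.014 ]
tray [ 0.4333 -0.1731  0.014 ]
lidplate [0.56728901 0.00632542 0.079     ]
```

```bash
python3 -m crank '[[[1,-0.61,0],0],[[1,-0.61,0],0],[[1,-0.61,0],0],[[1,-0.61,0],0],[[1,-0.61,0],0],[[1,-0.61,0],0],[[1,-0.61,0],0],[[1,-0.61,0],0],[[1,-0.61,0],0],[[1,-0.61,0],0],[[1,-0.61,0],0],[[1,-0.61,0],0]]' 1; python3 -m crank '[[[0.9,-0.6,0],0],[[0.9,-0.6,0],0],[[0,0,0],1],[[0,0,0],1],[[0,0,0],0.9],[[0,0,0],0],[[0,0,0],0]]'
python3 - <<'E'
from h import *
st=sensors.read_state();im=vision.camera("wrist");np.save("pics/st1.npy",st,allow_pickle=True)
cv2.imwrite("pics/w1.png",crop(im,0,0,512,384,1.5)); print(st['ee_pos'],st['eef_rot'])
E
```

```text
time: 1.7
ee_pos: [0.4597, -0.2875, 0.2225]
eef_rot: [0.99, 0.141, -0.0, 0.0]
ft_force: [-0.1, -0.5, 0.5]
width: 0.0872
grip_force: 0.0
time: 2.58
ee_pos: [0.5008, -0.2387, 0.2225]
eef_rot: [0.998, -0.059, -0.0, 0.0]
ft_force: [0.9, 0.7, 0.8]
width: 0.0872
grip_force: 0.0
[ 0.50084036 -0.23868115  0.22247871] [ 9.98250708e-01 -5.91229365e-02 -5.28533189e-05  7.59357533e-06]
```

View pics/w1.png

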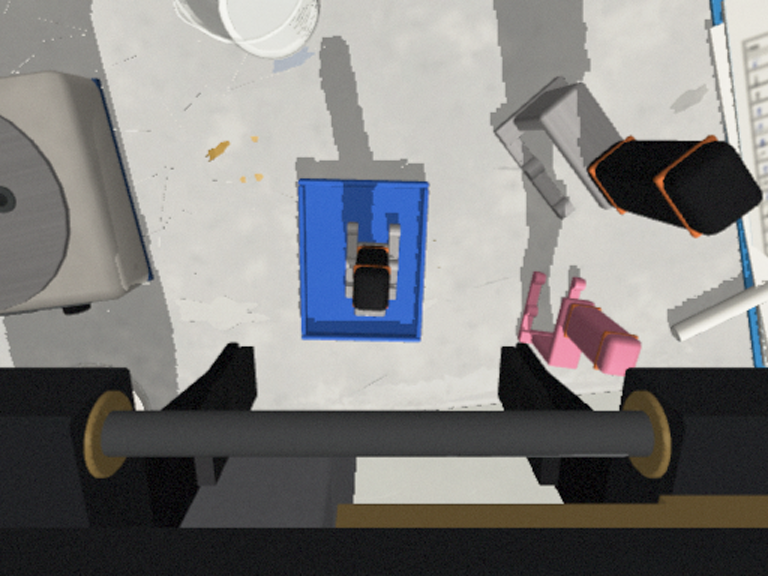

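The wrist view shows the lifter in the tray, with its grip top face centred near (371,288) and prong tips at (352,226) and (395,228).

```bash
python3 - <<'E'
from h import *
st=np.load("pics/st1.npy",allow_pickle=True).item(); w=cam('wrist',st);t=cam('top')
f=lambda x,y:(x/1.5,y/1.5)
print('griptop',tri((w,f(371.5,288)),(t,(334.3,202.7))))
g=atz(w,f(371.5,288),.125); L,Rr=[atz(w,f(*p),.008) for p in((352,224),(395,226))]; m=(L+Rr)/2
print(g,L,Rr,m, 'yaw tips',np.arctan2(-(L-Rr)[0],(L-Rr)[1]),'prong mid yaw',np.arctan2(*(m-g)[1::-1]),np.hypot(*(m-g)[:2]))
print('grip corners',[atz(w,f(*p),.125).round(4) for p in((357,267),(389,267),(388,308),(354,308))])
T=[atz(w,f(*p),.014) for p in((299,180),(429,183),(420,340),(303,336))]
print('tray',np.round(T,4),np.mean(T,0))
print('toolyaw',2*np.arctan2(st['eef_rot'][1],st['eef_rot'][0]))
E
```

```text
griptop (array([ 0.5033, -0.236 ,  0.1283]), [0.0008, 0.0008])
[ 0.50203202 -0.23660231  0.125     ] [ 0.51899918 -0.22268411  0.008     ] [ 0.51365785 -0.25485771  0.008     ] [ 0.51632852 -0.23877091  0.008     ] yaw tips -0.16451554301738672 prong mid yaw -0.15053961507050453 0.014460039134119305
grip corners [array([ 0.5146, -0.2303,  0.125 ]), array([ 0.5126, -0.2473,  0.125 ]), array([ 0.4896, -0.2442,  0.125 ]), array([ 0.4918, -0.2257,  0.125 ])]
tray [[ 0.5564 -0.1891  0.014 ]
 [ 0.5431 -0.2827  0.014 ]
 [ 0.4211 -0.2648  0.014 ]
 [ 0.4355 -0.1725  0.014 ]] [ 0.48902976 -0.2272669   0.014     ]
toolyaw -0.11831487035609561
```

```bash
python3 -m crank '[[[0.04,-0.07,0.8],0.16],[[0,0,0.9],0],[[0,0,0.9],0],[[0,0,0.9],0],[[0,0,0.8],0],[[0,0,0.55],0],[[0,0,0],0]]' 1;  python3 -m crank '[[[0,0,0],0],[[0,0,0],0],[[0,0,0],0],[[0,0,0],0],[[0,0,0],0],[[0,0,0],0]]' 0 45
```

```text
time: 3.5
ee_pos: [0.5017, -0.2365, 0.0762]
eef_rot: [0.997, -0.071, -0.001, -0.0]
ft_force: [0.1, 0.7, 0.5]
width: 0.087
grip_force: 0.0
time: 4.25
ee_pos: [0.5023, -0.2368, 0.0771]
eef_rot: [0.997, -0.072, 0.0, 0.0]
ft_force: [0.6, 0.9, 0.9]
width: 0.0349
grip_force: 0.0
```

```bash
python3 -m crank '[[[0,0,0],0],[[0,0,0],0],[[0,0,0],0],[[0,0,0],0],[[0,0,0],0]]';  python3 -m crank '[[[0,0,-0.5],0],[[0,0,-1],0],[[0,0,-1],0],[[0,0,-1],0],[[0,0,-1],0],[[0,0,-0.5],0],[[0,0,0],0]]'
```

```text
time: 4.88
ee_pos: [0.5023, -0.2367, 0.077]
eef_rot: [0.997, -0.072, -0.0, -0.0]
ft_force: [-0.1, -0.3, -1.8]
width: 0.02
grip_force: 45.0
time: 5.75
ee_pos: [0.5027, -0.2369, 0.228]
eef_rot: [0.997, -0.072, 0.001, 0.0]
ft_force: [-1.1, -0.2, -1.8]
width: 0.0197
grip_force: 45.0
```

```bash
python3 -m crank '[[[0,0,0],-0.85],[[0,0,0],-0.9],[[0.11,-0.98,0],0],[[0.11,-0.98,0],0],[[0.11,-0.98,0],0],[[0.11,-0.98,0],0],[[0.11,-0.98,0],0],[[0.11,-0.98,0],0],[[0.11,-0.98,0],0],[[0.11,-0.98,0],0],[[0,0,0],0],[[0,0,0],0]]'
python3 - <<'E'
from h import *
st=sensors.read_state();im=vision.camera("wrist");np.save("pics/st2.npy",st,allow_pickle=True)
cv2.imwrite("pics/w2.png",crop(im,0,0,512,384,1.5)); print(st['ee_pos'],st['eef_rot'])
s=vision.camera("side");t=vision.camera("top")
cv2.imwrite("pics/s2raw.png",s[...,::-1]);cv2.imwrite("pics/t2raw.png",t[...,::-1])
E
```

```text
time: 7.25
ee_pos: [0.5045, -0.0007, 0.2261]
eef_rot: [0.999, 0.05, -0.001, 0.0]
ft_force: [0.0, -0.8, -1.8]
width: 0.0196
grip_force: 45.0
[ 0.50447818 -0.00074434  0.22610251] [ 9.98735553e-01  5.02667201e-02 -7.39457712e-04  7.40657829e-05]
```

View pics/w2.png

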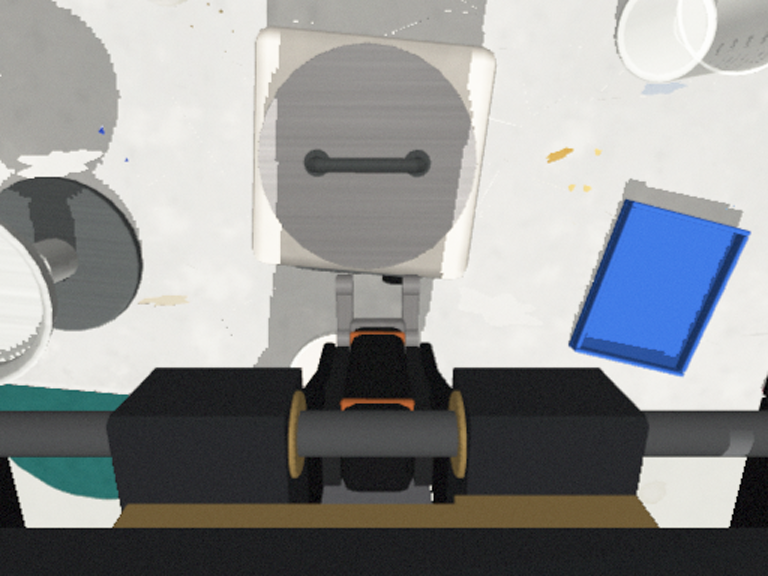

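The bar runs from (316,162) to (417,164), and the prong tips are at (345,277) and (411,278).

```bash
python3 - <<'E'
from h import *
st=np.load("pics/st2.npy",allow_pickle=True).item(); w=cam('wrist',st);t=cam('top')
f=lambda x,y:(x/1.5,y/1.5)
Q=R.from_quat(st['eef_rot']).as_matrix(); P=st['ee_pos']
a=lambda p:(Q.T@(p-P)).round(4)
L,Rr=[atz(w,f(*p),.103) for p in((316.5,162.5),(418,163.5))]; m=(L+Rr)/2
print('bar',L,Rr,m,'yaw',np.arctan2(-(L-Rr)[0],(L-Rr)[1]),'len',np.linalg.norm(L-Rr),'tool',a(m))
print('tri', tri((w,f(367.2,163)),(t,(235.7,178))))
c=atz(w,f(367.5,155),.079);print('lid',c,a(c))
tl,tr=[atz(w,f(*p),P[2]-.073+.005) for p in((345,276),(411,276))];print('tips tool',a(tl),a(tr),np.linalg.norm(tl-tr))
b=atz(w,f(378,336),P[2]-.073+.015); print(a(b))
print('toolyaw',2*np.arctan2(st['eef_rot'][1],st['eef_rot'][0]))
print(Q.round(4))
print('stand foot ctr',)
E
```

```text
bar [0.56627955 0.03851365 0.103     ] [ 0.57142072 -0.01740985  0.103     ] [0.56885014 0.0105519  0.103     ] yaw 0.0916744650932919 len 0.056159324659390226 tool [ 0.0654 -0.0048  0.123 ]
tri (array([0.5682, 0.0093, 0.0846]), [0.0016, 0.0016])
lid [0.57223826 0.01115921 0.079     ] [ 0.0688 -0.0051  0.147 ]
tips tool [ 0.0157 -0.0147  0.068 ] [0.0158 0.0168 0.068 ] 0.031465571205776165
[-0.011   0.0011  0.058 ]
toolyaw 0.10057585317904268
[[ 9.949e-01  1.004e-01 -1.500e-03]
 [ 1.004e-01 -9.949e-01 -2.000e-04]
 [-1.500e-03  1.000e-04 -1.000e+00]]
stand foot ctr
```

```bash
python3 -m crank '[[[0,-0.1,0.6],0],[[0,-0.09,0.7],0],[[0,0,0.6],0.05],[[0,0,0.4],0],[[0,0,0],0],[[0,0,0],0],[[0,0,0],0]]'
python3 - <<'E'
from h import *
st=sensors.read_state();print(st['ee_pos'],st['ft_force'])
s=vision.camera("side");c=cam('side');Q=R.from_quat(st['eef_rot']).as_matrix()
cv2.imwrite("pics/s3.png",crop(s,190,130,110,80,7))
print(proj(c,st['ee_pos']+Q@[.0157,.001,.073]))
E
```

```text
time: 8.28
ee_pos: [0.5048, 0.0056, 0.1587]
eef_rot: [0.999, 0.047, 0.001, 0.0]
ft_force: [-0.2, -0.5, -1.8]
width: 0.0196
grip_force: 45.0
[0.50481076 0.00556914 0.15871968] [-0.1652007  -0.49163755 -1.81044312]
[243.87357761 192.07113158]
```

View pics/s3.png

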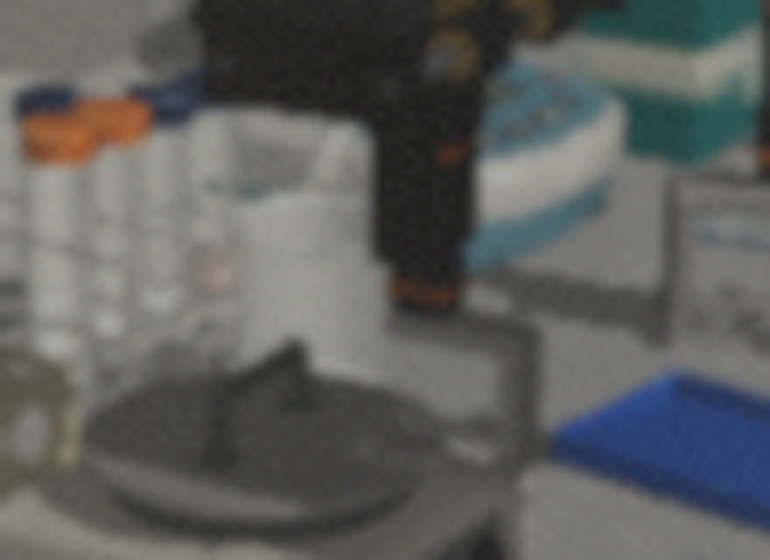

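```bash
python3 -m crank '[[[0,0,0.07],0],[[0,0,0.07],0],[[0,0,0],0],[[0,0,0],0],[[0.5,0,0],0],[[0.5,0,0],0],[[0.3,0,0],0],[[0,0,0],0],[[0,0,0],0]]'; python3 -c "
from bench import sensors;print(sensors.read_state()['ft_force'],sensors.read_state()['torque'])"
```

```text
time: 9.45
ee_pos: [0.5429, 0.0093, 0.1537]
eef_rot: [0.999, 0.047, -0.0, -0.0]
ft_force: [-0.1, 0.4, -1.9]
width: 0.0197
grip_force: 45.0
[-0.13507476  0.37360396 -1.94824458] [0.00416405 0.0002522  0.04229193]
```

```bash
python3 -m crank '[[[0.3,0,-0.02],0],[[0.3,0,0],0],[[0.3,0,0],0],[[0,0,0],0],[[0,0,0],0]]'
python3 - <<'E'
from h import *
st=sensors.read_state();im=vision.camera("wrist");np.save("pics/st4.npy",st,allow_pickle=True)
cv2.imwrite("pics/w4.png",crop(im,140,60,240,180,3)); print(st['ee_pos'],st['ft_force'])
E
```

```text
time: 10.07
ee_pos: [0.5699, 0.0118, 0.1543]
eef_rot: [0.999, 0.047, -0.0, -0.0]
ft_force: [-0.1, -0.3, -2.0]
width: 0.0199
grip_force: 45.0
[0.56988217 0.01183426 0.1542502 ] [-0.11983954 -0.34011325 -2.04788267]
```

View pics/w4.png

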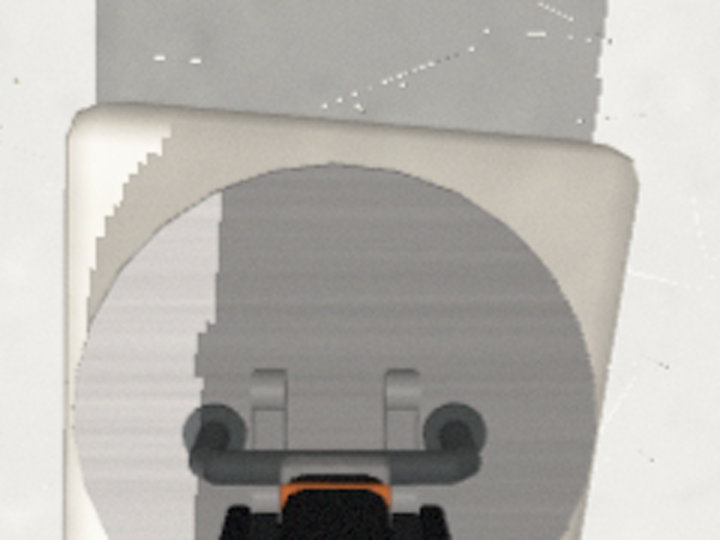

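```bash
python3 - <<'E'
from h import *
st=np.load("pics/st4.npy",allow_pickle=True).item(); w=cam('wrist',st)
Q=R.from_quat(st['eef_rot']).as_matrix(); P=st['ee_pos']
f=lambda x,y:(140+x/3,60+y/3)
for n,p,z in(('bar',(336,467),.103),('bumpfront far',(336,372),.0965),('bumpfront near',(336,408),.0965),('rear',(336,490),.0965)):print(n,(Q.T@(atz(w,f(*p),z)-P)).round(4))
E
```

```text
bar [-0.002   0.001   0.0513]
bumpfront far [0.0186 0.001  0.0577]
bumpfront near [0.01   0.001  0.0577]
rear [-0.0103  0.0011  0.0578]
```

```bash
python3 -m crank '[[[-0.02,0,-0.15],0],[[0,0,-0.12],0],[[0,0,-0.08],0],[[0,0,-0.06],0],[[0,0,-0.06],0],[[0,0,-0.06],0],[[0,0,0],0]]'; python3 -m crank '[[[0,0,-0.1],0],[[0,0,-0.1],0],[[0,0,-0.15],0],[[0,0,0],0],[[0,0,0],0],[[0,0,0],0]]'
```

```text
time: 11.0
ee_pos: [0.5693, 0.0117, 0.1701]
eef_rot: [0.999, 0.047, -0.0, 0.0]
ft_force: [0.3, 0.1, -7.1]
width: 0.0194
grip_force: 45.0
time: 11.75
ee_pos: [0.5693, 0.0117, 0.1807]
eef_rot: [0.999, 0.047, -0.0, 0.0]
ft_force: [1.2, 0.2, -7.5]
width: 0.0198
grip_force: 45.0
```

```bash
python3 -m crank '[[[0,0,-0.1],0],[[0,0,-0.2],0],[[0,0,-0.3],0],[[0,0,-0.35],0],[[0,0,-0.3],0],[[0,0,-0.2],0],[[0,0,-0.1],0],[[0,0,0],0],[[0,0,0],0],[[0,0,0],0]]'; python3 -m crank '[[[-0.1,-0.1,0],0],[[-0.25,-0.24,0],0],[[-0.4,-0.38,0],0],[[-0.5,-0.48,0],0],[[-0.5,-0.48,0],0],[[-0.5,-0.48,0],0],[[-0.5,-0.48,0],0],[[-0.5,-0.48,0],0],[[-0.5,-0.48,0],0],[[-0.45,-0.43,0],0],[[-0.35,-0.34,0],0],[[-0.2,-0.19,0],0]]';  python3 -m crank '[[[-0.1,-0.1,0],0],[[0,0,0],0],[[0,0,0],0]]'
python3 - <<'E'
from h import *
st=sensors.read_state();im=vision.camera("wrist");np.save("pics/st5.npy",st,allow_pickle=True)
s=vision.camera("side")
cv2.imwrite("pics/w5.png",np.vstack([crop(im,0,0,512,260,1.5),crop(s,120,120,256,115,3)])); print(st['ee_pos'],st['eef_rot'],st['ft_force'])
E
```

```text
time: 13.0
ee_pos: [0.5693, 0.0117, 0.227]
eef_rot: [0.999, 0.047, -0.0, -0.0]
ft_force: [1.0, -0.4, -7.8]
width: 0.0199
grip_force: 45.0
time: 14.5
ee_pos: [0.4141, 0.1351, 0.2274]
eef_rot: [0.999, 0.047, 0.0, 0.0]
ft_force: [0.5, 0.5, -8.5]
width: 0.0197
grip_force: 45.0
time: 14.88
ee_pos: [0.4118, 0.1369, 0.2273]
eef_rot: [0.999, 0.047, 0.0, -0.0]
ft_force: [-0.6, 1.1, -7.0]
width: 0.0195
grip_force: 45.0
[0.4118093  0.13686606 0.22730167] [ 9.98913957e-01  4.65929906e-02  9.97528767e-06 -2.45999938e-05] [-0.61899978  1.07955786 -6.97312637]
```

View pics/w5.png

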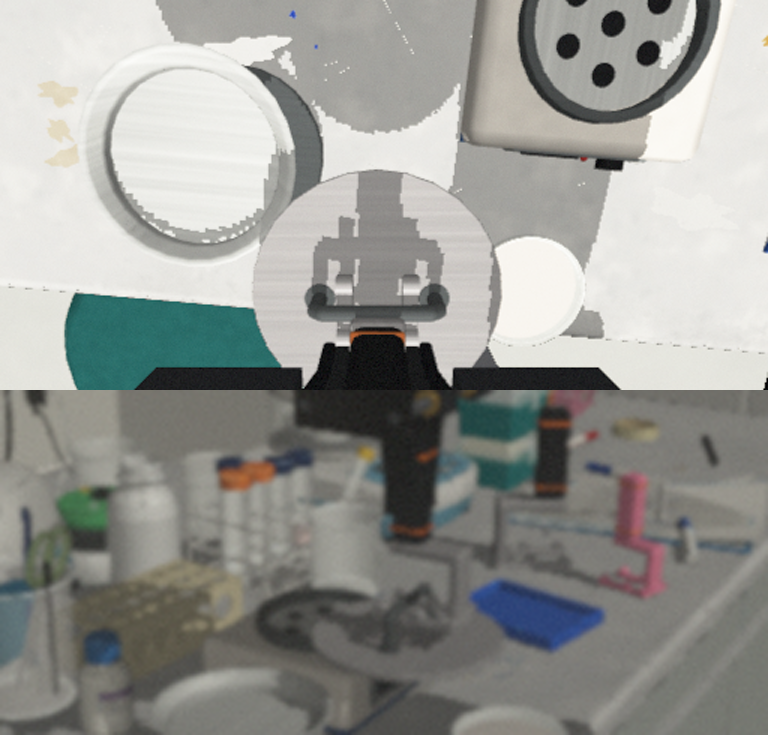

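The lid hangs level. The seat's rim spans columns 84–296 and rows 43–265.

```bash
python3 - <<'E'
from h import *
st=np.load("pics/st5.npy",allow_pickle=True).item(); w=cam('wrist',st);t=cam('top');s=cam('side')
Q=R.from_quat(st['eef_rot']).as_matrix(); P=st['ee_pos']
f=lambda x,y:(x/1.5,y/1.5)
A=lambda x,y:(110+x/2.4375,140+(y-300)/2.4375)
B=lambda x,y:(160+(x-390)/2.4375,165+(y-300)/2.4375)
for z in(.09,.1,.105,.11):
  for n,c,pts in(('w',w,[f(84,150),f(296,150),f(188,43),f(194,265)]),('t',t,[A(14,477),A(127,477),A(70,418),A(70,535)]),('s',s,[B(414,457),B(563,457),B(487,418),B(488,497)])):
    p=np.array([atz(c,u,z) for u in pts]); print(z,n,p.mean(0)[:2].round(4),np.linalg.norm(p[0]-p[1]).round(4),np.linalg.norm(p[2]-p[3]).round(4))
F=[f(318,298),f(432,297)]
print('bar',(Q.T@(atz(w,f(375,313),P[2]-.073+.009)-P)).round(4), 'yaw',2*np.arctan2(st['eef_rot'][1],st['eef_rot'][0]))
E
```

```text
0.09 w [0.4704 0.25  ] 0.1222 0.1249
0.09 t [0.472  0.2439] 0.1149 0.1209
0.09 s [0.4861 0.2242] 0.1216 0.138
0.1 w [0.471  0.2465] 0.1182 0.1207
0.1 t [0.4703 0.2412] 0.1139 0.1198
0.1 s [0.4743 0.2389] 0.1184 0.1345
0.105 w [0.4714 0.2447] 0.1161 0.1186
0.105 t [0.4695 0.2398] 0.1134 0.1193
0.105 s [0.4683 0.2463] 0.1169 0.1327
0.11 w [0.4717 0.2429] 0.1141 0.1165
0.11 t [0.4687 0.2385] 0.1129 0.1188
0.11 s [0.4624 0.2537] 0.1153 0.1309
bar [-0.0015 -0.0004  0.064 ] yaw 0.0932197305814221
```

```bash
python3 -m crank '[[[0.12,-0.17,0],0],[[0.28,-0.4,0],0],[[0.37,-0.53,0],0],[[0.4,-0.57,0],0],[[0.4,-0.57,0],0],[[0.35,-0.5,0],0],[[0.26,-0.37,0],0],[[0.12,-0.17,0],0],[[0.04,-0.05,0],0],[[0,0,0],0],[[0,0,0],0],[[0,0,0],0]]'; python3 -m crank '[[[0,0,0.1],0],[[0,0,0.2],0],[[0,0,0.2],0],[[0,0,0.15],0],[[0,0,0.1],0],[[0,0,0.05],0],[[0,0,0],0],[[0,0,0],0]]'
```

```text
time: 16.48
ee_pos: [0.472, 0.2429, 0.2274]
eef_rot: [0.999, 0.047, 0.0, 0.0]
ft_force: [-0.3, -0.2, -7.9]
width: 0.0195
grip_force: 45.0
time: 17.48
ee_pos: [0.4722, 0.2434, 0.2037]
eef_rot: [0.999, 0.047, 0.0, -0.0]
ft_force: [1.0, 0.2, -1.6]
width: 0.0199
grip_force: 45.0
```

```bash
python3 - <<'E'
from h import *
st=sensors.read_state();im=vision.camera("wrist");np.save("pics/st6.npy",st,allow_pickle=True)
s=vision.camera("side")
cv2.imwrite("pics/w6.png",np.vstack([crop(im,120,70,260,170,1.9),crop(s,150,170,130,70,3.8)])); print(st['ee_pos'],st['ft_force'])
E
```

```text
[0.47220678 0.24342982 0.20369644] [ 1.01152847  0.21681414 -1.55924431]
```

View pics/w6.png

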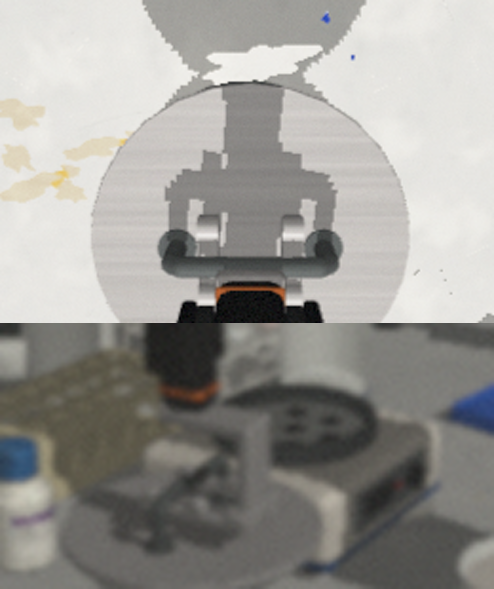

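```bash
python3 - <<'E'
from h import *
s=vision.camera("side")[...,::-1];t=vision.camera("top")[...,::-1]
s0=cv2.imread("pics/s2raw.png");t0=cv2.imread("pics/t2raw.png")
k=lambda im,x,y:cv2.resize(im[y:y+60,x:x+80],None,fx=5,fy=5,interpolation=cv2.INTER_CUBIC)
cv2.imwrite("pics/c7.png",np.vstack([np.hstack([k(s0,162,208),k(s,162,208)]),np.hstack([k(t0,100,182),k(t,100,182)])]))
cv2.imwrite("pics/s7raw.png",s);cv2.imwrite("pics/t7raw.png",t)
E
```

View pics/c7.png

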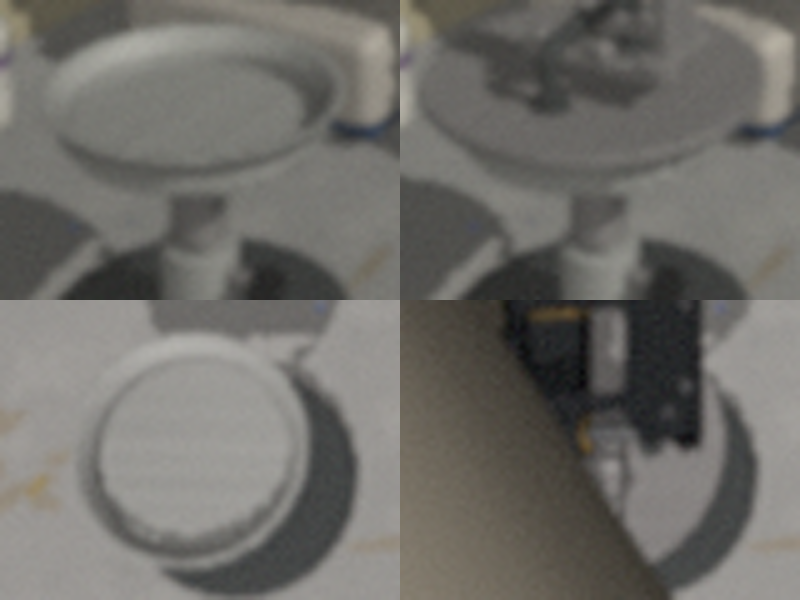

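The side view before and after shows the plate lying directly on the dish with no visible gap. Plate and rim share centre column ≈192. I'll check this with numbers.

```bash
python3 - <<'E'
from h import *
from scipy.optimize import least_squares
t=cam('top');s=cam('side')
a=np.linspace(0,2*np.pi,181)
def ext(c,x,y,z,rr):
    p=np.array([proj(c,(x+rr*np.cos(q),y+rr*np.sin(q),z)) for q in a]); return np.r_[p.min(0),p.max(0)]
S0=np.array([42,24,342,176])/5+np.array([162,208]*2); T0=np.array([78,333-300,312,570-300])/5+np.array([100,182]*2)
o=least_squares(lambda v:np.r_[ext(s,*v,.059)-S0,ext(t,*v,.059)-T0],[.471,.242,.102]);print(o.x,o.fun.round(2))
o=least_squares(lambda v:(ext(s,*v,.059)-S0),[.471,.242,.102]);print('side only',o.x,o.fun.round(2))
for z in(.102,.107,.110,.113): 
  c=lambda e:((e-np.array([162,208]*2))*5).round(1)
  print(z,'rim',c(ext(s,.471,.243,z,.059)),'plate under',c(ext(s,.471,.243,z,.066)),'unseated',c(ext(s,.471,.243,z+.008,.066)))
st=np.load("pics/st6.npy",allow_pickle=True).item();w=cam('wrist',st)
for z in (.115,.118,.121,.124,.127):
  l,rg,tp=[atz(w,(120+x/1.9,70+y/1.9),z) for x,y in((91,235),(409,235),(250,82))]; print(z,np.linalg.norm(l-rg).round(4),((l+rg)/2).round(4),tp.round(4))
E
```

```text
[0.47143168 0.23992375 0.10492505] [-0.35  1.12  1.03 -0.72 -0.91 -0.49  0.58 -0.36]
side only [0.47522444 0.2362185  0.10244488] [-0.47  1.1   0.48 -0.96]
0.102 rim [ 36.   38.9 343.7 183.4] plate under [ 17.3  31.5 361.6 193.3] unseated [ 16.1  14.2 361.7 173.8]
0.107 rim [ 35.3  28.  343.7 171.3] plate under [ 16.6  20.7 361.7 181.1] unseated [ 15.3   3.3 361.8 161.5]
0.11 rim [ 34.9  21.5 343.7 164. ] plate under [ 16.1  14.2 361.7 173.8] unseated [ 14.8  -3.2 361.8 154.1]
0.113 rim [ 34.4  14.9 343.7 156.7] plate under [ 15.6   7.7 361.8 166.4] unseated [ 14.4  -9.8 361.9 146.6]
0.115 0.1316 [0.4744 0.2428 0.115 ] [0.5359 0.2487 0.115 ]
0.118 0.1301 [0.4754 0.2429 0.118 ] [0.5361 0.2487 0.118 ]
0.121 0.1285 [0.4763 0.243  0.121 ] [0.5363 0.2487 0.121 ]
0.124 0.1269 [0.4772 0.2431 0.124 ] [0.5364 0.2488 0.124 ]
0.127 0.1253 [0.4781 0.2432 0.127 ] [0.5366 0.2488 0.127 ]
```

```bash
python3 -m crank '[[[0,0,-0.05],0],[[0,0,0],0],[[0,0,0],0]]' | grep -E "ee_pos|ft_f"; python3 -m crank '[[[0,0,-0.04],0],[[0,0,0],0],[[0,0,0],0]]' | grep -E "ee_pos|ft_f"; python3 - <<'E'
import cv2,numpy as np
for f in("s2raw","s7raw"):
    g=cv2.cvtColor(cv2.imread(f"pics/{f}.png"),cv2.COLOR_BGR2GRAY).astype(int)
    for c in(183,192,215): print(f,c,g[232:252,c-3:c+4].mean(1).round().astype(int))
E
```

```text
ee_pos: [0.472, 0.2433, 0.2048]
ft_force: [0.0, 0.0, -1.7]
ee_pos: [0.472, 0.2432, 0.206]
ft_force: [-0.6, -0.1, -2.8]
s2raw 183 [119 120 119 119 117 113 107  95  88  89  93  98 105 114 120 122 122 122
 120 117]
s2raw 192 [120 120 120 121 122 120 117 112 103  91  88  92  98 104 108 112 115 115
 115 115]
s2raw 215 [122 122 122 120 117 115 108 102 108 120 126 125 120 118 118 119 119 121
 121 122]
s7raw 183 [105 105 104 104 104 102  96  90  89  92  96 102 110 118 125 129 128 125
 118 110]
s7raw 192 [102 103 104 104 103 104 105 106 100  94  92  95  99 102 108 116 121 121
 121 121]
s7raw 215 [102 102 102 102 107 111 110 102 100 111 123 128 125 124 124 124 125 126
 128 129]
```

The profiles put the bare rim's front edge at row ≈240, so the rim is ≈0.111 m high. Felt contact at TCP 0.2057 gives 0.1125 m, so the lid is seated. Next I lower the prongs clear of the bar and check the force.

```bash
python3 -m crank '[[[0,0,0.15],0],[[0,0,0.12],0],[[0,0,0.08],0],[[0,0,0.07],0],[[0,0,0],0],[[0,0,0],0],[[0,0,0],0]]' | grep -E "ee_pos|ft_f"; python3 -c "
from bench import sensors;s=sensors.read_state();print(s['ft_force'],s['torque'])"
```

```text
ee_pos: [0.4721, 0.2433, 0.1935]
ft_force: [-0.9, -0.2, -1.2]
[-0.85127413 -0.22411615 -1.195993  ] [-0.01784672 -0.01280791  0.00704548]
```

```bash
python3 -m crank '[[[-0.15,0,0],0],[[-0.2,0,0],0],[[-0.15,0,0],0],[[0,0,0],0]]' | grep -E "ee_pos|ft_f"; python3 -m crank '[[[-0.3,0,0],0],[[-0.3,0,0],0],[[-0.3,0,0],0],[[0,0,0],0],[[0,0,0],0]]' | grep -E "ee_pos|ft_f"
```

```text
ee_pos: [0.4568, 0.2419, 0.1936]
ft_force: [0.1, 0.2, -2.1]
ee_pos: [0.4304, 0.2392, 0.1936]
ft_force: [-0.0, 0.3, -1.7]
```

```bash
python3 -m crank '[[[-0.25,0,0],0],[[-0.25,0,0],0],[[0,0,-0.4],0],[[0,0,-0.6],0],[[0,0,-0.5],0],[[0.03,0.4,0],0],[[0.08,0.9,0],0],[[0.09,1,0],0],[[0.09,1,0],0],[[0.09,1,0],0],[[0.09,1,0],0],[[0.09,1,0],0]]' | grep -E "ee_pos|ft_f"; python3 -m crank '[[[0.09,1,0],0],[[0.09,1,0],0],[[0.09,1,0],0],[[0.09,1,0],0.5],[[0.22,0.98,0],0.5],[[0.22,0.9,0],0.5],[[0.2,0.8,0],0.2],[[0.2,0.6,0],0],[[0.1,0.3,0],0],[[0,0,0],0],[[0,0,0],0]]'
python3 - <<'E'
from h import *
st=sensors.read_state();y=2*np.arctan2(st['eef_rot'][1],st['eef_rot'][0]);Q=R.from_quat(st['eef_rot']).as_matrix()
print('need units',(Q.T@(np.array([.5023,-.2367,.0775])-st['ee_pos'])/.03).round(3),'turn',np.degrees(y+.144)/8)
t=vision.camera("top");cv2.imwrite("pics/t8raw.png",t[...,::-1]);g=cv2.cvtColor(t,cv2.COLOR_RGB2GRAY)
k=cv2.resize(g[170:260,90:190],None,fx=4,fy=4,interpolation=cv2.INTER_CUBIC)
h=cv2.HoughCircles(cv2.GaussianBlur(k,(7,7),0),cv2.HOUGH_GRADIENT_ALT,1.5,40,param1=60,param2=0.5,minRadius=70,maxRadius=140)
for c in ([] if h is None else h[0]): print(c,atz(cam('top'),(90+c[0]/4,170+c[1]/4),.1175).round(4),'rad',c[2]/4/ (470/1.13))
E
```

```text
ee_pos: [0.4495, 0.0493, 0.2381]
ft_force: [-0.0, 0.1, -2.3]
time: 23.3
ee_pos: [0.4928, -0.1752, 0.2385]
eef_rot: [0.997, -0.071, 0.0, -0.0]
ft_force: [-0.5, -0.5, -1.4]
width: 0.0194
grip_force: 45.0
need units [0.604 1.987 5.367] turn 0.014888757102759739
[193.5     169.5     107.00698] [0.4675 0.2375 0.1175] rad 0.06431802
```

The lid is centred on the rim to within about 1 mm, measured with the same camera before and after. Now the lifter goes back to its tray.

```bash
python3 -m crank '[[[0.2,0.6,0],0],[[0.25,0.8,0],0],[[0.15,0.59,0],0],[[0,0,0.7],0],[[0,0,1],0],[[0,0,1],0],[[0,0,1],0],[[0,0,0.8],0],[[0,0,0.4],0],[[0,0,0.2],0],[[0,0,0],0],[[0,0,0],0]]'
```

```text
time: 24.85
ee_pos: [0.5025, -0.2381, 0.0863]
eef_rot: [0.997, -0.072, 0.001, 0.0]
ft_force: [-0.2, -0.0, -1.4]
width: 0.0197
grip_force: 45.0
```

```bash
python3 -m crank '[[[0,-0.04,0.12],0],[[0,0,0.1],0],[[0,0,0.06],0],[[0,0,0.03],0],[[0,0,0],0],[[0,0,0],0]]'
```

```text
time: 25.6
ee_pos: [0.5021, -0.2366, 0.0769]
eef_rot: [0.997, -0.072, 0.0, 0.0]
ft_force: [-2.0, 1.4, 6.9]
width: 0.0197
grip_force: 45.0
```

```bash
python3 -m crank '[[[0,0,-0.01],0],[[0,0,0],0],[[0,0,0],0],[[0,0,0],0],[[0,0,0],0],[[0,0,0],0],[[0,0,0],0],[[0,0,0],0]]' 0.8; python3 -m crank '[[[0,0,-0.3],0],[[0,0,-0.6],0],[[0,0,-1],0],[[0,0,-1],0],[[0,0,-1],0],[[0,0,-0.8],0],[[0,0,0],0],[[0,0,0],0]]'
python3 - <<'E'
from h import *
st=sensors.read_state();w=cam('wrist',st);im=vision.camera('wrist');cv2.imwrite("pics/w9.png",im[...,::-1])
hsv=cv2.cvtColor(im,cv2.COLOR_RGB2HSV)
m=cv2.inRange(hsv,(3,150,80),(20,255,255));n,_,S,C=cv2.connectedComponentsWithStats(m)
print([(S[i],C[i].round(1)) for i in range(1,n) if S[i][4]>15])
Q=R.from_quat([.997,-.072,0,0]).as_matrix()
for z in(.126,.056): print(proj(w,np.array([.5023,-.2367,z])+Q@[.012,0,0]))
E
```

```text
time: 26.6
ee_pos: [0.5021, -0.2367, 0.0765]
eef_rot: [0.997, -0.072, 0.0, 0.0]
ft_force: [-0.5, -0.2, 0.9]
width: 0.0693
grip_force: 0.0
time: 27.6
ee_pos: [0.5018, -0.2366, 0.2174]
eef_rot: [0.997, -0.072, -0.0, 0.0]
ft_force: [0.6, -0.1, -1.5]
width: 0.0697
grip_force: 0.0
[(array([396,  87,  30,  53, 156], dtype=int32), array([408.2, 112.9])), (array([442,  86,  42,  69, 291], dtype=int32), array([458.4, 119.1])), (array([138, 103,   5,   6,  16], dtype=int32), array([140.4, 105.3])), (array([240, 180,  24,   4,  34], dtype=int32), array([251.4, 180.5])), (array([403, 226,   5,  19,  24], dtype=int32), array([404.8, 235.7]))]
[250.43470726 180.20054912]
[250.52777707 162.05274251]
```

```bash
python3 -c "
from bench import r;print(r.close_job())"
```

```text
the job is handed in; nothing more can be done
None
```

The job is handed in at about 28 s of the 72 s: my measurements put the lid seated and centred in the stand within about 1 mm, and the lifter upright in its tray and released; no verdict came back, and one picture I viewed (768 x 735) was over the 800 x 600 limit.

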